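# Lock the filter basket dock: line up the slotted disc, then push the bolt home

## Robot

A 6-joint arm with a two-finger parallel gripper is mounted at the origin on the work surface. World frame = base frame: x ahead of the robot, y to its left, z up, the work surface at z = 0. Lengths are in mm, angles in rad, forces in N, time in s.
With the tool pointing down it reaches from about 300 to 1000 mm from the base axis. Payload 5.1 kg.
Tool frame: the origin (TCP) lies between the finger pads; the fingertips stand 22 mm ahead of it and the grasp point (between the pads) lies 3 mm ahead of it (arm.finger_overhang is the distance from the TCP to the fingertips, in mm); z points along the fingers, y is the line along which they close (so a half turn about z gives the same grasp; the last joint's range is limited). The gripper opens to 95 mm and grips with 3 to 60 N. Pads are 20 mm wide; open, the fingers measure 119 mm over their backs; the gripper's body (75 mm by 180 mm) begins 59 mm behind the grasp point.
Start: joints at [1.061, 0.124, 1.65, -0, 1.367, -0.083], TCP at [269.093, 591.67, 236.656] pointing down, gripper open.
Joint ranges: [-2.61, 2.61], [-1.02, 2.33], [0.03, 2.71], [-1.35, 4.49], [0.32, 2.68], [-2.91, 2.91]. Speed limits (rad/s): [2.57, 2.57, 3.14, 3.14, 3.14, 3.14].

## Interface

Orientations are given as a rotation vector (axis times angle).
In Python, from plant import arm gives the robot as it stands.
- The arm moves only by the tool step_arm, never from a script. Its argument "rows" is a list of rows, each an object with "hand": the finger opening in mm, from 0 to 95.1; "slide": the shift along the tool's x, y, z in mm, a list of three; "delta_rot": the turn, a rotation vector about the tool's x, y, z in rad, a list of three. A call has 1 to 12 rows; each row is the pose to reach, as a shift and turn from the pose commanded when the call began, along the tool's axes at that moment; what a row does not reach only later rows make up. A row lasts 1/8 s, in which the tool goes at most 62.5 mm and 10.7 degrees, less where a joint would pass 70% of its speed; a pose out of reach is approached as far as the arm can. A call with a gripper value outside its range is refused whole. The fingers move at their own pace and stop on an object; the grip force is fixed at half the most. Time passes only in rows, so rows that repeat a pose let the fingers close. It gives the time, the measured TCP pose, the force, the opening and the grip force at its end, in the units of the state.
- arm.get_obs(): the state, without advancing time (a new reading comes with each control period).
- arm.camera(name): name is "side" or "top" or "wrist"; returns a dict with "image" (384x512x3 uint8, red, green, blue), "z_map" (384x512 float32, mm along the optical axis (not along the pixel's ray), 0 where there is no reading), "fx", "fy", "cx", "cy" (pixels), "rvec" (rotation vector, rad) and "tvec" (3), from world to camera coordinates, as OpenCV has them. Camera axes: x right, y down, z forward; pixel columns grow to the right and rows downward; lengths in mm; the calibration is good to about 2 mm. A picture is of the moment at which its call begins.
- arm.sign_off(): hands the job in; it is judged then, once.
The state is a dict: "t": time; "q": joint angles; "dq": joint speeds; "joint_torque": joint torques, N m; "position": TCP position; "orientation": TCP orientation; "ft_force": force on the tool from outside, world axes, zero at the start; "wrist_torque": the same for the moment, N m; "opening": finger opening in mm; "grip_force": force on a finger pad.
Only numpy, scipy, OpenCV 4.12 (cv2) and the standard library are available. Lean on these libraries where they do the work, as an engineer would, in place of code of your own. Each camera call takes 0.05 s, during which the arm holds its last target. There are 200 camera calls.

## Task

Lock the coffee filter basket in its dock: push the slotted locking disc round by one of its finger pins until its slot lines up with the steel bolt, then push the bolt by its upright plate straight through the slot until it is fully home, the plate against the bridge. Only push: do not lift the bolt, and leave the crockery, bottles and other things around the dock standing where they are.

Things in the scene. Friction and masses are not known exactly. Their poses are not given: they have to be found in the camera images.
- dock: Dark steel plinth 440 x 120 x 20 mm fixed to the counter; on it in a row: bolt guide, bridge, locking disc, keeper, basket. Origin on the counter under the disc's axis; x is the way the bolt is pushed, z up; 'dock' positions are in this frame. Guide: open channel 17 mm wide, dock x -205 to -51 mm, walls up to z = 33 mm.
- bridge (a point): Middle of the rear face of the bridge, a strap over the guide's front end: dock x = -65 mm, z = 39 mm. The bridge runs from dock x = -65 to -53 mm, y -22 to 22 mm, its top at z = 42 mm. The bolt's bar passes beneath; the bolt's plate stops against this face.
- basket (a point): Centre of the mouth of the steel filter basket, 132 mm across, rim 81 mm above the counter, dock x = 148 mm; fixed. A black handle runs on from it along dock +x to x = 304 mm, at z = 78 mm. Between disc and basket stands the keeper, a small arch for the bolt's nose, dock x 51 to 71 mm, top at z = 46 mm.
- disc_slot (a point): Centre of the steel locking disc's top face, on its upright axis, 36 mm above the counter; turns with the disc, x along the slot. Disc 90 mm across with an open slot 22 mm wide right across its middle. Two upright finger pins 12 mm thick stand 31 mm from the axis on its +y and -y (square to the slot), up to 64 mm above the counter.
- disc (a joint): Turn of the disc in rad, positive anticlockwise from above. At 0 and at pi the slot lines up with the bolt (the disc is the same either way round); between, it blocks the bolt. Starts between 0.6 and 2.54; stops at -0.7 and 3.84. Stiff (2 to 3 N on a pin), stays where it is left.
- bolt: Loose steel bolt in the guide: a bar 14 mm wide, 12 mm thick, round nose, upright plate at its rear. Origin on the bar's underside under the plate, 22 mm above the counter; x along the bar to the nose end at x = 135 mm. Dock x of the origin: -193 to -183 mm at the start (nose short of the disc), -69 mm fully home. Slides with 1 to 3 N.
- bolt_plate (a point): Centre of the bolt's upright plate: 8 mm thick (along the bolt), 36 mm wide, 40 mm tall, from 38 to 78 mm above the counter; this point is straight above the bolt's origin, 58 mm above the counter. Push on its rear face, the one away from the disc.
- mug: white mug, 80 mm across and 90 mm tall; origin under its centre. Not part of the job: leave it.
- cup: small white cup, 72 mm across and 60 mm tall; origin under its centre. Not part of the job: leave it.
- sponge: yellow sponge, 105 x 65 x 32 mm; origin under its centre. Not part of the job: leave it.
- bottle: brown bottle, 62 mm across and 190 mm tall; origin under its centre. Not part of the job: leave it.
- jar: glass jar with steel lid, 68 mm across and 100 mm tall; origin under its centre. Not part of the job: leave it.
- spoon: spoon lying flat; origin in the middle of its length. Not part of the job: leave it.
- can: steel can, 66 mm across and 115 mm tall; origin under its centre. Not part of the job: leave it.
Mind the look-alikes: they are no part of the job. What is shaped like the bolt but blue, red or turquoise is not meant.

How it is judged (in metres and radians):
On the way:
1. the disc's slot lines up with the bolt (within 12 degrees) while the bolt's nose is still outside the disc (angle between the x axis of disc_slot and the x axis of dock, either way round below 0.21 rad and x of bolt in the frame of dock below -0.172 m), for 0.2 s.
At the end, for the whole second after the job is handed in: The bolt lies level in its guide, through the disc's slot, fully home (plate within 5 mm of the bridge), and is at rest; the robot is clear (x of bolt in the frame of dock above -0.074 m and z of bolt in the frame of dock below 0.026 m and angle between the x axis of bolt and the x axis of dock, either way round below 0.12 rad and angle between bolt's own z axis and vertical below 0.1 rad and angle between the x axis of disc_slot and the x axis of dock, either way round below 0.21 rad and linear speed of bolt below 0.01 m/s); the robot touches nothing.
It fails at once if the bolt was lifted (10 mm) or tipped (0.2 rad) out of its guide (z of bolt in the frame of dock above 0.032 m or angle between bolt's own z axis and vertical above 0.2 rad).
It fails at once if something standing around the dock was moved more than 25 mm or knocked over (distance of any of mug, cup, sponge, bottle, jar, spoon, can from where it was at the start of the episode above 0.025 m or angle between any of mug, cup, sponge, bottle, jar, spoon, can's own z axis and vertical above 0.5 rad).
It also fails if it takes over 51 s, if anything falls off the work surface, if the arm or the gripper's body presses on something with over 40 N, if the wrist force passes 120 N, or if a joint passes its speed limit or range.

## Working session

There is one attempt and no reset: what is moved stays moved. The work goes in short steps, Python scripts to look and compute and a tool call to move; the robot and the scene stay as the last step left them, time stands still between calls to the robot, and variables do not carry over. Pictures are saved under pics/ and viewed, at most 11 in all, crops included, and the job is handed in when it is done.

Besides the shell and the picture viewer there is one more tool, called after "Request:" as name(argument=value, ...), one argument or row to a line, values as JSON. step_arm: Moves the arm, as the interface text tells. Its arguments: {"type":"object","properties":{"rows":{"type":"array"}},"required":["rows"]}

```bash
mkdir -p pics; cat > h.py <<'E'
import numpy as np, cv2
from plant import arm
def shot(n,f=None):
    c=arm.camera(n); c['R']=cv2.Rodrigues(np.array(c['rvec'],float))[0]; c['t']=np.array(c['tvec'],float).ravel()
    if f: cv2.imwrite(f,c['image'][:,:,::-1])
    np.savez(''+n+'.npz',**c); return c
def onplane(c,u,v,z):
    d=c['R'].T@np.array([(u-c['cx'])/c['fx'],(v-c['cy'])/c['fy'],1]); o=-c['R'].T@c['t']
    return o+d*(z-o[2])/d[2]
def cloud(c):
    v,u=np.mgrid[:384,:512]; z=c['z_map']
    P=np.stack([(u-c['cx'])/c['fx']*z,(v-c['cy'])/c['fy']*z,z],-1)
    return (P-c['t'])@c['R']
E
python3 - <<'E'
from h import *
a=shot('top','pics/top.png');b=shot('side','pics/side.png')
for c in(a,b): print(-c['R'].T@c['t'],c['fx'])
im=np.hstack([a['image'],b['image']])
print(arm.get_obs()['orientation'])
E
```

```text
[ 360.22091002   31.06876921 1318.43754463] 471.3745645691578
[   6.50578633 -670.8465923   955.8251868 ] 462.89855514663844
[-6.65197651e-01 -3.06980787e+00  2.86266853e-03]
```

View pics/top.png

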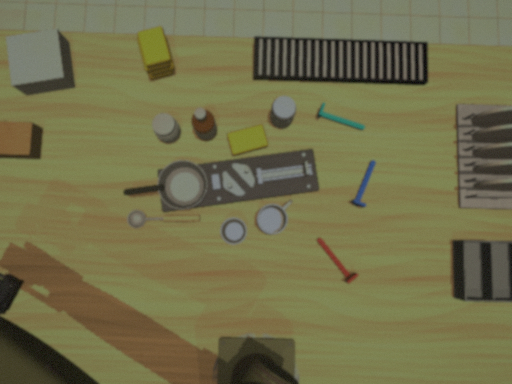

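View pics/side.png

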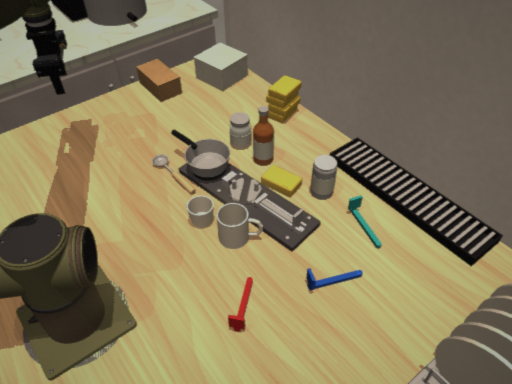

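The top view shows the dock with the basket at (184,184), the disc near (238,180), and the guide and bolt running right to (310,170). The mug at (270,220), the sponge at (247,139) and the cup at (233,231) flank it. In the side view the mug and cup stand in front of the disc.

```bash
python3 - <<'E'
from h import *
c=dict(np.load('top.npz')); im=c['image'][:,:,::-1]
cr=im[140:220,150:330]; big=cv2.resize(cr,None,fx=4.4,fy=4.4,interpolation=cv2.INTER_CUBIC)
big=np.clip(big.astype(float)*1.6,0,255).astype(np.uint8); cv2.imwrite('pics/crop.png',big)
P=cloud(c); sat=im.max(2).astype(int)-im.min(2)
m=((im.max(2)<85)&(P[...,2]>8)&(P[...,2]<32)&(P[...,0]>350)&(P[...,0]<750)).astype(np.uint8); m[:140]=0;m[225:]=0;m[:,:150]=0;m[:,330:]=0
m=cv2.morphologyEx(m,cv2.MORPH_OPEN,np.ones((3,3)))
pts=np.array([onplane(c,u,v,20)[:2] for v,u in np.argwhere(m)],np.float32)
print(len(pts),cv2.minAreaRect(pts))
# high z contents
Z=P[...,2][140:220,150:330]; print(np.round(Z[28:60:3,60:170:5]).astype(int))
E
```

```text
3124 ((526.3770141601562, 63.83238220214844), (117.73453521728516, 434.24346923828125), 9.412601470947266)
[[  18   26   18   17   22   33   38   35   17   20   25   18   21   19
    13   30   32   29   24   79   21   13]
 [  19   16   19   24   23   24   31   62   41   18   40   36 1318   28
    33   39   32   36   36   73   19   17]
 [  21   22   18   39   20   21   35   35   33   21   50   33   31   33
    38   36   32   28   32   66   34   20]
 [  17   46   16   34   38   22   24   32   36   20   42   34   29   26
    32   32   31   29   24   20   16   21]
 [  22   47   16   33   34   21   25   38   36   19   40   28   31   23
    21   17   21   21   20   23   20   16]
 [  19   47   18   37   35   34   25   20   34   15   39   20   22   22
    18   17   17   23   21   21   17   17]
 [  20   47   18   39   62   34   24   24   35   19   21   20   21   19
    25   17   18   21   19   15   16   19]
 [  19   45   33   39   31   33   34   23   17   16   20   14   19   18
    17   19   18   28   18   19   17   15]
 [  20   19   17   23   34   37   40   24   21   18   17   21   21   16
    20   21   19   23   17   18    6    5]
 [  19   20   23   19   16   34   37   21   19   22   19   19   18   18
    17   15    3   -1    0   -4   -2    1]
 [  20   22   23   21   18   19   22   14   15   20   19   16   -4   -1
     4    1   -7   -3   -3   -1   -4   -5]]
```

View pics/crop.png

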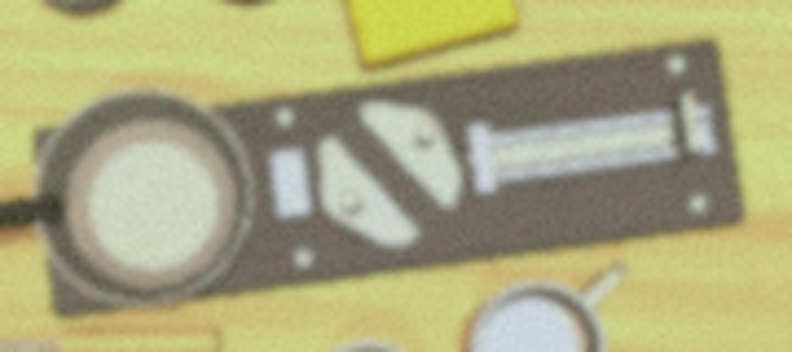

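The enlarged crop shows the pins at crop (350,203) and (427,138), the slot running between the half-discs from (340,125) to (435,220), the bridge at (482,158) and the plate at (690,125).

```bash
python3 - <<'E'
from h import *
c=dict(np.load('top.npz'))
w=lambda x,y,z: onplane(c,150+(x+.5)/4.4-.5,140+(y+.5)/4.4-.5,z)
p1=w(350,203,64);p2=w(427,138,64);o=(p1+p2)/2
ex=np.array([-.1635,.9866]);ey=np.array([-.9866,-.1635])
print('pins',p1,p2,np.linalg.norm(p1-p2),'axis',o)
rc=np.array([526.4,63.8])
for n,q in dict(p1=p1,p2=p2,bridge=w(482,158,42),platetop=w(690,125,78),keeper=w(290,183,46),basket=w(145,197,81),rect=np.r_[rc,0],sc1=w(676,65,20),sc2=w(699,203,20),sc3=w(285,118,20),sc4=w(303,258,20)).items():
  d=q[:2]-o[:2]; print(n,(d@ex).round(1),(d@ey).round(1))
P=cloud(c)
m=P[...,2]
names=dict(mug=(270,219),cup=(233,231),sponge=(247,139),jar=(283,108),bottle=(202,118))
for n,(u,v) in names.items():
  q=onplane(c,u,v,dict(mug=90,cup=60,sponge=32,jar=100,bottle=190)[n]); d=q[:2]-o[:2]; print(n,q.round(),(d@ex).round(),(d@ey).round())
E
```

```text
pins [504.29440629  86.18177312  64.        ] [545.58583899  40.52003428  64.        ] 61.562787528100955 axis [524.94012264  63.3509037   64.        ]
p1 25.9 16.6
p2 -25.9 -16.6
bridge -58.4 -2.8
platetop -184.7 -1.0
keeper 61.4 -2.9
basket 146.6 -1.5
rect 0.2 -1.5
sc1 -190.0 -48.2
sc2 -191.2 41.2
sc3 60.6 -47.9
sc4 60.7 41.8
mug [417. -24.  90.] -69.0 121.0
cup [384.  72.  60.] 32.0 137.0
sponge [640.  42.  32.] -40.0 -110.0
jar [712. -51. 100.] -144.0 -166.0
bottle [655. 153. 190.] 67.0 -143.0
```

```bash
cat >> h.py <<'E'
from scipy.spatial.transform import Rotation as Ro
ex=np.array([-.1635,.9866]);ey=np.array([-.9866,-.1635]); O=np.array([527.1,63.7])
def go(x,y,z):
    "slide and turn to dock x,y, TCP z, tool y along dock x, pointing down"
    s=arm.get_obs(); R=Ro.from_rotvec(s['orientation']); w=np.r_[O+x*ex+y*ey,z]
    T=Ro.from_matrix(np.c_[np.r_[np.cross(np.r_[ex,0],[0,0,-1])],np.r_[ex,0],[0,0,-1]])
    d=np.array(s['position'])-w; 
    print('t',s['t'],'now dock',((s['position'][:2]-O)@ex).round(1),((s['position'][:2]-O)@ey).round(1),np.round(s['position'][2],1),'F',np.round(s['ft_force'],1),s['opening'])
    print('slide',R.inv().apply(-d).round(1),'rot',(R.inv()*T).as_rotvec().round(3))
E
python3 -c "
from h import *
go(-56,-24,220)"
```

```text
t 0.1 now dock 562.7 168.6 235.5 F [ 0.5  0.1 -1.1] 95.14005399952013
slide [-504.6 -406.4   16.2] rot [-0.002 -0.001 -0.591]
```

Request:
step_arm(
  rows=[
    {"hand": 0,"slide": [-505,-406,0],"delta_rot": [0,0,-0.591]},
    {"hand": 0,"slide": [-505,-406,0],"delta_rot": [0,0,-0.591]},
    {"hand": 0,"slide": [-505,-406,0],"delta_rot": [0,0,-0.591]},
    {"hand": 0,"slide": [-505,-406,0],"delta_rot": [0,0,-0.591]},
    {"hand": 0,"slide": [-505,-406,0],"delta_rot": [0,0,-0.591]},
    {"hand": 0,"slide": [-505,-406,0],"delta_rot": [0,0,-0.591]},
    {"hand": 0,"slide": [-505,-406,0],"delta_rot": [0,0,-0.591]},
    {"hand": 0,"slide": [-505,-406,16],"delta_rot": [0,0,-0.591]},
    {"hand": 0,"slide": [-505,-406,16],"delta_rot": [0,0,-0.591]},
    {"hand": 0,"slide": [-505,-406,16],"delta_rot": [0,0,-0.591]},
    {"hand": 0,"slide": [-505,-406,16],"delta_rot": [0,0,-0.591]},
    {"hand": 0,"slide": [-505,-406,16],"delta_rot": [0,0,-0.591]},
  ],
)

```text
t: 1.6
position: [560.8, 11.4, 219.7]
orientation: [0.252, -3.13, -0.001]
ft_force: [-0.2, 0.4, 0.1]
opening: 0.6
grip_force: 0.0
```

```bash
python3 - <<'E'
from h import *
go(-56,-24,150)
c=shot('wrist'); b=cv2.resize(c['image'],(768,576)); cv2.imwrite('pics/w1.png',b[:,:,::-1])
print((-c['R'].T@c['t']).round())
E
```

```text
t 1.6 now dock -57.1 -24.7 219.7 F [-0.2  0.4  0.1] 0.5912454622351487
slide [ 0.6  1.1 69.7] rot [ 0.    -0.002 -0.003]
[482.  -1. 368.]
```

View pics/w1.png

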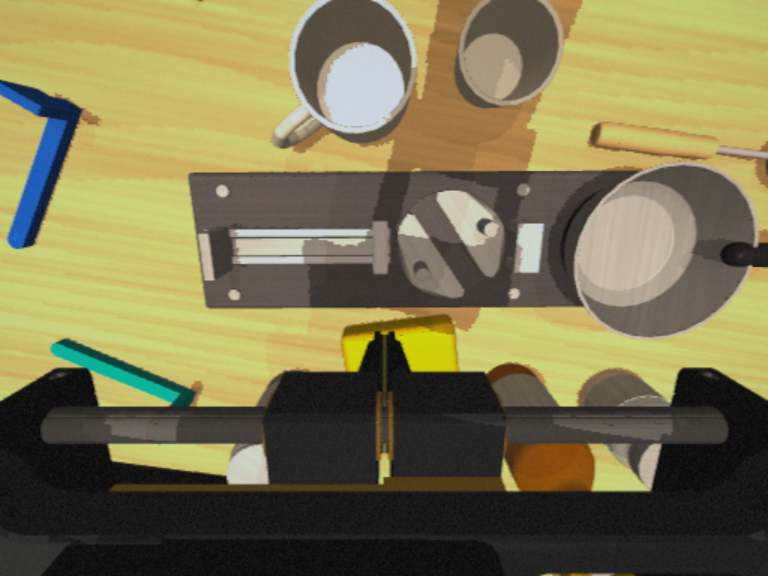

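The wrist view shows the pin tops at (487,227) and (421,270), the screws at (222,190), (234,294), (523,189) and (514,293), the bridge at (380,247) and the plate at (206,255). The mug and cup are beyond the dock, well clear.

```bash
python3 - <<'E'
from h import *
c=dict(np.load('wrist.npz'))
for n,x,y,z in [('pA',487,227,64),('pB',421,268,64),('sc',222,190,20),('sc',234,294,20),('sc',523,189,20),('sc',514,293,20),('bridge',380,234,42),('keeper',530,236,46),('platetop',206,232,78),('platetop2',204,279,78)]:
  q=onplane(c,(x+.5)/1.5-.5,(y+.5)/1.5-.5,z); d=q[:2]-O; print(n,(d@ex).round(1),(d@ey).round(1))
E
```

```text
pA 20.6 16.2
pB -28.3 -15.1
sc -192.2 42.2
sc -192.1 -48.7
sc 59.7 42.1
sc 60.2 -48.7
bridge -60.0 8.1
keeper 60.1 6.6
platetop -184.5 15.1
platetop2 -190.5 -19.7
```

```bash
echo "O=O-2*ey-.5*ex" >> h.py; python3 -c "
from h import *
go(-56,-24,70)"
```

```text
t 1.65 now dock -55.3 -22.5 219.9 F [0.  0.4 0.5] 0.8878735278089228
slide [ -1.7  -0.8 149.9] rot [ 0.001 -0.001 -0.002]
```

Request:
step_arm(
  rows=[
    {"hand": 0,"slide": [-1.7,-0.8,50],"delta_rot": [0,0,0]},
    {"hand": 0,"slide": [-1.7,-0.8,95],"delta_rot": [0,0,0]},
    {"hand": 0,"slide": [-1.7,-0.8,125],"delta_rot": [0,0,0]},
    {"hand": 0,"slide": [-1.7,-0.8,140],"delta_rot": [0,0,0]},
    {"hand": 0,"slide": [-1.7,-0.8,150],"delta_rot": [0,0,0]},
    {"hand": 0,"slide": [-1.7,-0.8,150],"delta_rot": [0,0,0]},
    {"hand": 0,"slide": [-1.7,-0.8,150],"delta_rot": [0,0,0]},
  ],
)

```text
t: 2.52
position: [563.5, 12.5, 72.1]
orientation: [-0.258, 3.129, -0.001]
ft_force: [-0.1, -0.2, 0.5]
opening: 0.5
grip_force: 0.0
```

```bash
python3 - <<'E'
from h import *
go(-18,-24,70)
c=shot('wrist'); b=cv2.resize(c['image'],(768,576)); cv2.imwrite('pics/w2.png',b[:,:,::-1])
E
```

```text
t 2.525 now dock -55.9 -25.6 72.1 F [-0.1 -0.2  0.5] 0.4956321151694321
slide [ 1.6 37.9  2. ] rot [-0.001  0.002  0.   ]
```

View pics/w2.png

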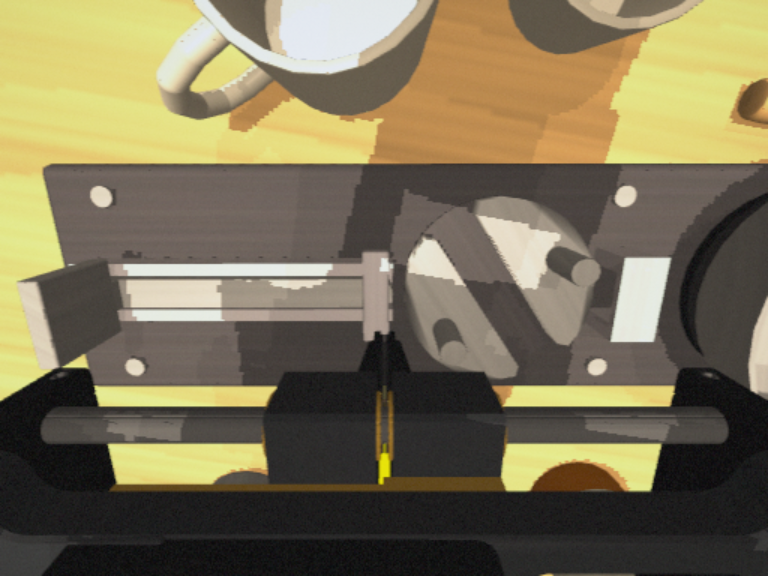

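The fingertips at (385,335) are beside the bridge, and the near pin at (452,350) lies straight ahead along dock +x. I'll push it now.

Request:
step_arm(
  rows=[
    {"hand": 0,"slide": [1,5,1],"delta_rot": [0,0,0]},
    {"hand": 0,"slide": [1,9,1],"delta_rot": [0,0,0]},
    {"hand": 0,"slide": [1,13,1],"delta_rot": [0,0,0]},
    {"hand": 0,"slide": [1,17,1],"delta_rot": [0,0,0]},
    {"hand": 0,"slide": [1,20,1],"delta_rot": [0,0,0]},
    {"hand": 0,"slide": [1,23,1],"delta_rot": [0,0,0]},
    {"hand": 0,"slide": [1,26,1],"delta_rot": [0,0,0]},
    {"hand": 0,"slide": [1,29,1],"delta_rot": [0,0,0]},
    {"hand": 0,"slide": [1,32,1],"delta_rot": [0,0,0]},
    {"hand": 0,"slide": [1,34,1],"delta_rot": [0,0,0]},
    {"hand": 0,"slide": [1,34,1],"delta_rot": [0,0,0]},
  ],
)

```text
t: 3.95
position: [557.0, 45.6, 70.5]
orientation: [-0.258, 3.129, -0.001]
ft_force: [2.0, -2.6, 1.3]
opening: 0.8
grip_force: 1.5
```

```bash
python3 - <<'E'
from h import *
go(-18,-24,70)
c=shot('wrist'); b=cv2.resize(c['image'],(768,576)); cv2.imwrite('pics/w3.png',b[:,:,::-1])
E
```

```text
t 3.95 now dock -22.2 -24.6 70.5 F [ 2.  -2.6  1.3] 0.7950474361809372
slide [0.6 4.2 0.5] rot [-0.001  0.002  0.   ]
```

View pics/w3.png

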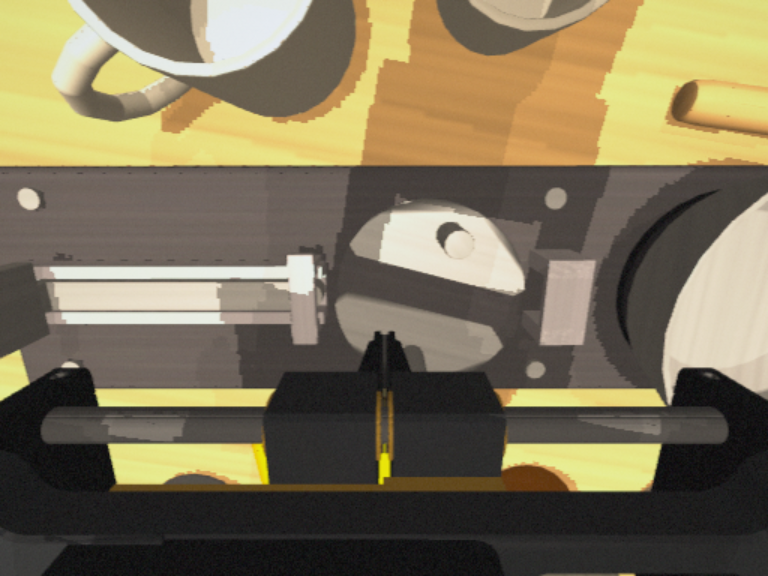

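The disc has turned. The slot edge of the far half runs from (353,258) to (525,293), so a small angle remains; I'll measure it.

```bash
cat >> h.py <<'E'
def edge(c,ps,z=36):
    for a in ps:
        q=[(onplane(c,(x+.5)/1.5-.5,(y+.5)/1.5-.5,z)[:2]-O) for x,y in a]
        q=[np.array([p@ex,p@ey]) for p in q]; d=q[1]-q[0]; print(q[0].round(1),q[1].round(1),'deg',np.degrees(np.arctan2(d[1],d[0])).round(1))
E
python3 - <<'E'
from h import *
c=dict(np.load('wrist.npz'))
edge(c,[((353,258),(525,293)),((340,293),(502,346))])
edge(c,[((388,230),(459,243))],64)
g=cv2.Canny(cv2.GaussianBlur(c['image'],(3,3),0),25,60)
for l in cv2.HoughLinesP(g,1,np.pi/360,20,minLineLength=25,maxLineGap=6)[:,0]:
  a=l*1.5
  if 330<a[0]<540 and 330<a[2]<540 and 240<a[1]<355 and 240<a[3]<355 and abs(a[3]-a[1])<.6*abs(a[2]-a[0]): print(a,end=' ');edge(c,[((a[0],a[1]),(a[2],a[3]))])
E
```

```text
[-36.4  17.6] [44.5  0.8] deg -11.7
[-42.9   0.8] [ 35.9 -26.4] deg -19.0
[-20.6  34.4] [ 6.8 29.4] deg -10.3
[366.  258.  511.5 294. ] [-30.4  17.6] [38.1  0.3] deg -14.2
[382.5 300.  490.5 325.5] [-22.8  -2.7] [ 29.4 -15.6] deg -13.9
[381.  261.  435.  274.5] [-23.5  16.2] [1.6 9.8] deg -14.3
[379.5 300.  424.5 310.5] [-24.3  -2.7] [-2.7 -7.9] deg -13.8
```

Request:
step_arm(
  rows=[
    {"hand": 0,"slide": [0,2.5,0],"delta_rot": [0,0,0]},
    {"hand": 0,"slide": [0,5,0],"delta_rot": [0,0,0]},
    {"hand": 0,"slide": [0,7.5,0],"delta_rot": [0,0,0]},
    {"hand": 0,"slide": [0,7.5,0],"delta_rot": [0,0,0]},
    {"hand": 0,"slide": [0,7.5,0],"delta_rot": [0,0,0]},
  ],
)

```text
t: 4.62
position: [554.0, 53.7, 69.2]
orientation: [0.258, -3.129, -0.001]
ft_force: [0.8, -0.2, 1.3]
opening: 0.7
grip_force: 0.4
```

```bash
cat > m.py <<'E'
from h import *
go(-20,-24,160)
c=shot('wrist','pics/w4.png')
g=cv2.Canny(cv2.GaussianBlur(c['image'],(3,3),0),25,60)
for l in cv2.HoughLinesP(g,1,np.pi/360,20,minLineLength=25,maxLineGap=6)[:,0]:
  q=[onplane(c,l[i],l[i+1],36)[:2]-O for i in(0,2)]; q=[np.array([p@ex,p@ey]) for p in q]
  d=q[1]-q[0]
  if all(abs(p[0])<44 and abs(p[1])<25 for p in q) and abs(d[1])<.5*abs(d[0]): print(q[0].round(1),q[1].round(1),'deg',np.degrees(np.arctan(d[1]/d[0])).round(1))
E
python3 m.py
```

```text
t 4.625 now dock -13.8 -22.9 69.2 F [ 0.8 -0.2  1.3] 0.6779264206527076
slide [ -0.9  -6.1 -90.8] rot [ 0.001 -0.002  0.   ]
[12.1 -6.6] [35.  -6.6] deg -0.0
[-40.7   9.7] [-15.6   8.9] deg -1.7
```

The disc is aligned to about 1 degree. Next I back off, rise and go behind the plate.

Request:
step_arm(
  rows=[
    {"hand": 0,"slide": [0,-6,0],"delta_rot": [0,0,0]},
    {"hand": 0,"slide": [0,-6,-30],"delta_rot": [0,0,0]},
    {"hand": 0,"slide": [0,-6,-60],"delta_rot": [0,0,0]},
    {"hand": 0,"slide": [12,-60,-60],"delta_rot": [0,0,0]},
    {"hand": 0,"slide": [23,-110,-60],"delta_rot": [0,0,0]},
    {"hand": 0,"slide": [23,-160,-60],"delta_rot": [0,0,0]},
    {"hand": 0,"slide": [23,-205,-60],"delta_rot": [0,0,0]},
    {"hand": 0,"slide": [23,-205,-60],"delta_rot": [0,0,0]},
    {"hand": 0,"slide": [23,-205,-60],"delta_rot": [0,0,0]},
  ],
)

```text
t: 5.8
position: [565.0, -152.3, 129.1]
orientation: [0.257, -3.13, -0.002]
ft_force: [0.5, 0.7, 0.2]
opening: 0.3
grip_force: 0.0
```

```bash
python3 m.py; python3 - <<'E'
from h import *
go(-219,0,67)
c=dict(np.load('wrist.npz')); b=cv2.resize(c['image'],(768,576)); cv2.imwrite('pics/w5.png',b[:,:,::-1])
E
```

```text
t 5.8 now dock -218.8 -0.1 129.1 F [0.5 0.7 0.2] 0.32556003279213647
slide [-23.8 198.8 -30.7] rot [ 0.001 -0.001 -0.001]
[-17.2  -7. ] [ 8.6 -7.1] deg -0.1
[-22.6 -13.1] [  4.8 -11.1] deg 4.2
t 5.85 now dock -218.3 -0.2 129.1 F [0.6 1.4 0.2] 0.35027115607485537
slide [ 0.2 -0.8 62.1] rot [ 0.001 -0.001  0.   ]
```

View pics/w5.png

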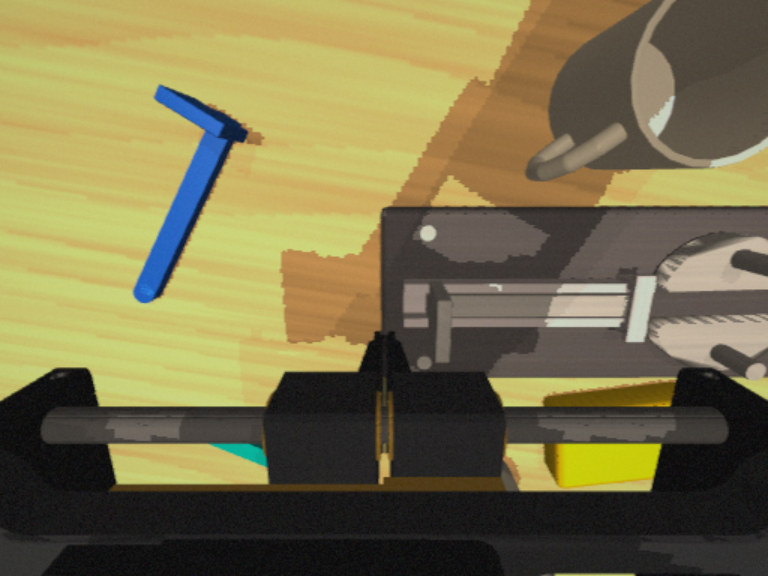

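The plate at (443,320) is ahead of the fingers, and the slot at right lies level with the guide. I'll descend and push.

Request:
step_arm(
  rows=[
    {"hand": 0,"slide": [0,-1,30],"delta_rot": [0,0,0]},
    {"hand": 0,"slide": [0,-1,50],"delta_rot": [0,0,0]},
    {"hand": 0,"slide": [0,-1,62],"delta_rot": [0,0,0]},
    {"hand": 0,"slide": [0,-1,62],"delta_rot": [0,0,0]},
    {"hand": 0,"slide": [0,5,62],"delta_rot": [0,0,0]},
    {"hand": 0,"slide": [0,11,62],"delta_rot": [0,0,0]},
    {"hand": 0,"slide": [0,17,62],"delta_rot": [0,0,0]},
    {"hand": 0,"slide": [0,23,62],"delta_rot": [0,0,0]},
    {"hand": 0,"slide": [0,29,62],"delta_rot": [0,0,0]},
    {"hand": 0,"slide": [0,35,62],"delta_rot": [0,0,0]},
    {"hand": 0,"slide": [0,35,62],"delta_rot": [0,0,0]},
  ],
)

```text
t: 7.22
position: [559.7, -117.5, 67.5]
orientation: [0.258, -3.131, -0.001]
ft_force: [-0.0, 0.7, -0.8]
opening: 0.3
grip_force: 0.0
```

```bash
python3 - <<'E'
from h import *
go(-85,0,67)
E
```

```text
t 7.225 now dock -183.6 -0.5 67.5 F [-0.   0.7 -0.8] 0.33687325285485614
slide [ 0.4 98.6  0.6] rot [ 0.001 -0.     0.   ]
```

```bash
python3 - <<'E'
from h import *
c=shot('wrist'); b=cv2.resize(c['image'],(768,576)); cv2.imwrite('pics/w6.png',b[:,:,::-1])
E
```

```text
(no output)
```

View pics/w6.png

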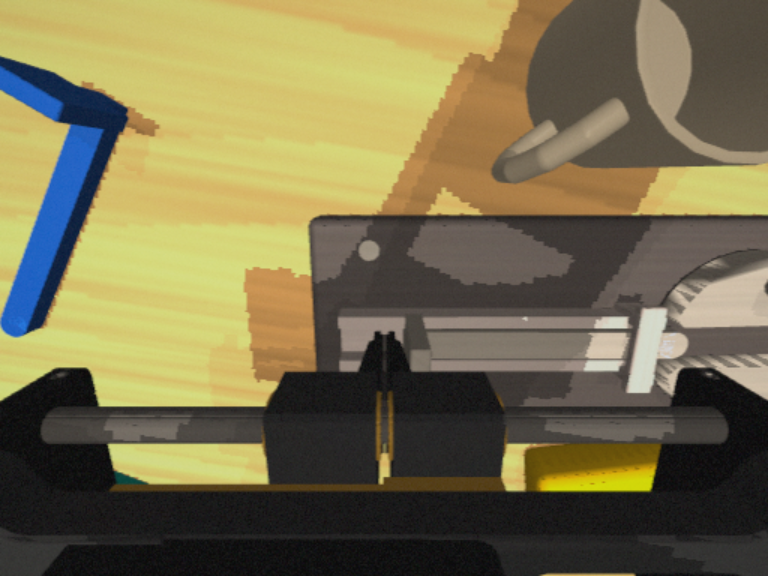

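The plate at (418,345) is against the fingers and the nose at (675,347) has passed the bridge into the slot mouth. I'll carry on.

Request:
step_arm(
  rows=[
    {"hand": 0,"slide": [0,6,0],"delta_rot": [0,0,0]},
    {"hand": 0,"slide": [0,12,0],"delta_rot": [0,0,0]},
    {"hand": 0,"slide": [0,18,0],"delta_rot": [0,0,0]},
    {"hand": 0,"slide": [0,24,0],"delta_rot": [0,0,0]},
    {"hand": 0,"slide": [0,30,0],"delta_rot": [0,0,0]},
    {"hand": 0,"slide": [0,36,0],"delta_rot": [0,0,0]},
    {"hand": 0,"slide": [0,42,0],"delta_rot": [0,0,0]},
    {"hand": 0,"slide": [0,48,0],"delta_rot": [0,0,0]},
    {"hand": 0,"slide": [0,48,0],"delta_rot": [0,0,0]},
  ],
)

```text
t: 8.4
position: [551.9, -70.2, 67.7]
orientation: [0.258, -3.131, -0.001]
ft_force: [0.2, -0.6, 1.1]
opening: 0.3
grip_force: 0.0
```

Request:
step_arm(
  rows=[
    {"hand": 0,"slide": [0,6,0],"delta_rot": [0,0,0]},
    {"hand": 0,"slide": [0,12,0],"delta_rot": [0,0,0]},
    {"hand": 0,"slide": [0,18,0],"delta_rot": [0,0,0]},
    {"hand": 0,"slide": [0,24,0],"delta_rot": [0,0,0]},
    {"hand": 0,"slide": [0,30,0],"delta_rot": [0,0,0]},
    {"hand": 0,"slide": [0,36,0],"delta_rot": [0,0,0]},
    {"hand": 0,"slide": [0,40,0],"delta_rot": [0,0,0]},
    {"hand": 0,"slide": [0,42,0],"delta_rot": [0,0,0]},
    {"hand": 0,"slide": [0,42,0],"delta_rot": [0,0,0]},
  ],
)

```text
t: 9.52
position: [544.9, -29.1, 67.4]
orientation: [0.258, -3.13, -0.001]
ft_force: [-0.4, -0.3, -0.4]
opening: 0.5
grip_force: 0.1
```

```bash
python3 - <<'E'
from h import *
go(-85,0,67)
c=shot('wrist'); b=cv2.resize(c['image'],(768,576)); cv2.imwrite('pics/w7.png',b[:,:,::-1])
E
```

```text
t 9.525 now dock -93.9 -0.4 67.4 F [-0.4 -0.3 -0.4] 0.45089716822726017
slide [0.4 8.9 0.4] rot [ 0.001 -0.     0.   ]
```

View pics/w7.png

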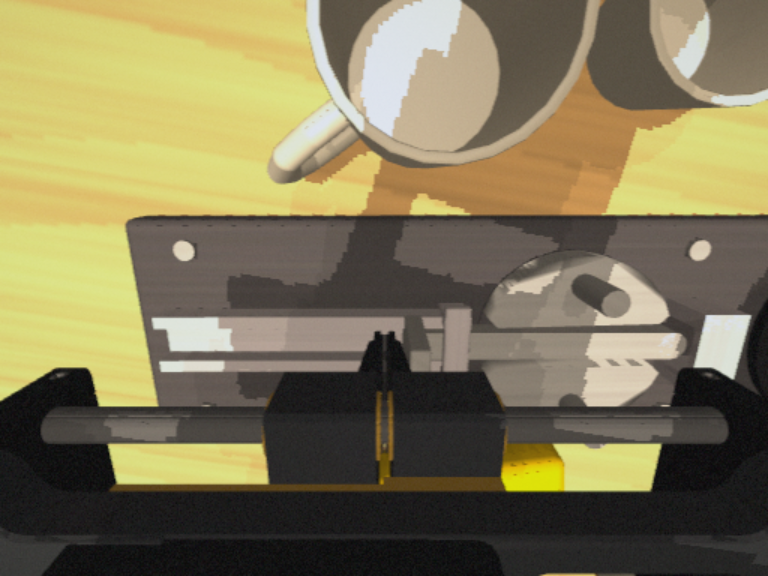

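The bar is through the slot with its nose at (683,345) nearing the keeper. Only a small gap is left between the plate (418) and the bridge (443), so I'll push on until there is resistance.

Request:
step_arm(
  rows=[
    {"hand": 0,"slide": [0,3,0],"delta_rot": [0,0,0]},
    {"hand": 0,"slide": [0,6,0],"delta_rot": [0,0,0]},
    {"hand": 0,"slide": [0,8,0],"delta_rot": [0,0,0]},
    {"hand": 0,"slide": [0,8,0],"delta_rot": [0,0,0]},
  ],
)

```text
t: 10.07
position: [543.7, -21.2, 67.6]
orientation: [0.258, -3.131, -0.001]
ft_force: [0.2, 1.3, 0.3]
opening: 0.7
grip_force: 0.0
```

Request:
step_arm(
  rows=[
    {"hand": 0,"slide": [0,1,0],"delta_rot": [0,0,0]},
    {"hand": 0,"slide": [0,2,0],"delta_rot": [0,0,0]},
    {"hand": 0,"slide": [0,2,0],"delta_rot": [0,0,0]},
  ],
)

```text
t: 10.45
position: [543.5, -19.5, 67.7]
orientation: [-0.258, 3.131, 0.0]
ft_force: [0.4, -0.9, -0.5]
opening: 0.5
grip_force: 0.2
```

```bash
python3 - <<'E'
from h import *
go(-85,0,67)
E
```

```text
t 10.45 now dock -84.2 -0.6 67.7 F [ 0.4 -0.9 -0.5] 0.45275999159451313
slide [ 0.6 -0.8  0.7] rot [ 0.  0. -0.]
```

Request:
step_arm(
  rows=[
    {"hand": 0,"slide": [0,1,0],"delta_rot": [0,0,0]},
    {"hand": 0,"slide": [0,1.5,0],"delta_rot": [0,0,0]},
    {"hand": 0,"slide": [0,1.5,0],"delta_rot": [0,0,0]},
  ],
)

```text
t: 10.82
position: [543.4, -18.4, 67.7]
orientation: [-0.258, 3.131, -0.001]
ft_force: [0.8, -4.1, -0.6]
opening: 0.2
grip_force: 1.7
```

Request:
step_arm(
  rows=[
    {"hand": 0,"slide": [0,1,0],"delta_rot": [0,0,0]},
    {"hand": 0,"slide": [0,1.5,0],"delta_rot": [0,0,0]},
    {"hand": 0,"slide": [0,1.5,0],"delta_rot": [0,0,0]},
  ],
)

```text
t: 11.2
position: [543.4, -18.3, 67.8]
orientation: [-0.258, 3.13, -0.006]
ft_force: [1.6, -8.8, -1.0]
opening: 0.3
grip_force: 4.4
```

```bash
python3 - <<'E'
from h import *
go(-85,0,67)
c=shot('wrist'); b=cv2.resize(c['image'][190:290,200:400],None,fx=4,fy=4,interpolation=cv2.INTER_CUBIC); cv2.imwrite('pics/w8.png',b[:,:,::-1])
E
```

```text
t 11.2 now dock -83.1 -0.7 67.8 F [ 1.6 -8.8 -1. ] 0.25213847625500524
slide [ 0.7 -1.9  0.8] rot [-0.004  0.     0.   ]
```

View pics/w8.png

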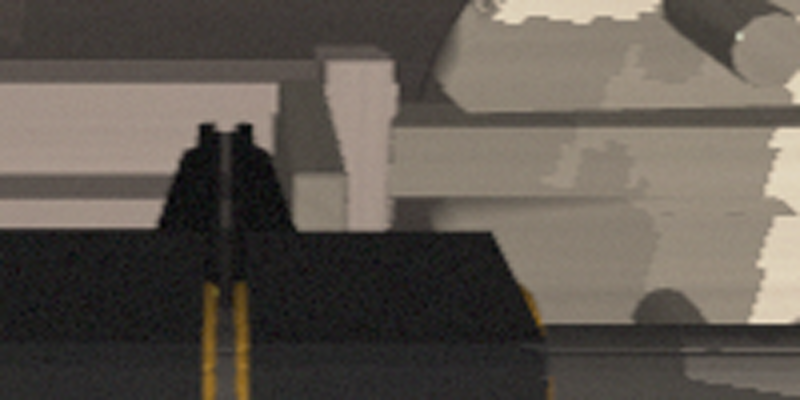

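The plate at (320,200) is flush against the bridge at (365,150). Force rose to 9 N with no further motion, so the bolt is home. I'll retreat.

Request:
step_arm(
  rows=[
    {"hand": 0,"slide": [0,-10,0],"delta_rot": [0,0,0]},
    {"hand": 0,"slide": [0,-20,0],"delta_rot": [0,0,0]},
    {"hand": 0,"slide": [0,-20,-40],"delta_rot": [0,0,0]},
    {"hand": 0,"slide": [0,-20,-90],"delta_rot": [0,0,0]},
    {"hand": 0,"slide": [0,-20,-140],"delta_rot": [0,0,0]},
    {"hand": 0,"slide": [0,-20,-140],"delta_rot": [0,0,0]},
    {"hand": 0,"slide": [0,-20,-140],"delta_rot": [0,0,0]},
  ],
)

```text
t: 12.12
position: [546.0, -36.3, 207.2]
orientation: [0.257, -3.131, -0.001]
ft_force: [0.1, 0.2, -0.1]
opening: 0.3
grip_force: 0.0
```

```bash
python3 - <<'E'
from h import *
go(0,0,200); c=shot('wrist'); b=cv2.resize(c['image'],(768,576)); cv2.imwrite('pics/w9.png',b[:,:,::-1])
E
```

```text
t 12.125 now dock -101.3 -0.3 207.2 F [ 0.1  0.2 -0.1] 0.3487299333064167
slide [  0.4 101.3   7.3] rot [ 0.001 -0.    -0.   ]
```

View pics/w9.png

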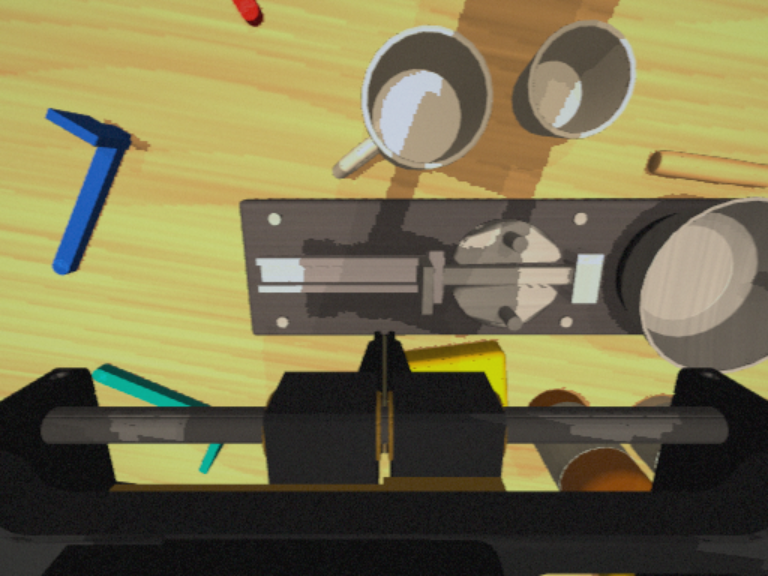

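The plate at (428,290) sits against the bridge (437,275), the bar runs through the aligned slot to the keeper (575,275), and the robot is clear.

```bash
python3 -c "
from plant import arm
print(arm.sign_off())"
```

```text
the job is handed in; nothing more can be done
None
```

The disc is turned into line and the bolt is pushed through its slot until the plate stopped against the bridge. The arm is clear, nothing around the dock looked disturbed, and the job was handed in at about 12 s; the hand-in gave no verdict.

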